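# Index the jar display and lid the open jar

### The job

First draw the orange spring pin of the rotating jar display up, swing the turntable round until the open jar is at the red front mark, and let the pin drop fully into the hole there. Then pluck the wooden lid from the pocket tray, lay it flat on the cork mat and let go of it, then take it up again and set it flat and centred on the open jar, leaving the jars upright and the other lid and the bowl where they are.

Things in the scene. Friction and masses are not known exactly. Their poses are not given: they have to be found in the camera images.
- stand: Fixed round white base, 250 mm across, 25 mm high, with three 13 mm index holes in its top, 108 mm from the centre, at 0, 120 and 240 degrees counter-clockwise from its +x. Its -x side has the red front mark. Origin: centre of its underside, z up. On it a wooden turntable, 180 mm across, top at 45 mm, with three jar places 60 mm from the centre, at 60, 180 and 300 degrees from the pin.
- turntable (a joint): Angle of the turntable (rad), 0 at the start, positive counter-clockwise from above; turns either way to 4.4, light friction (0.04 N m). The pin is at this angle from the stand's +x. Locked (1 degree of play) while the pin is in a hole: 0, +-2.094, +-4.189.
- pin (a joint): Lift of the spring pin (m): 0 fully down in a hole, 0.020 fully drawn. Round-ended, 10 mm thick; it reaches 8 mm into the hole, so it is free above 0.008 and stays at about 0.008 when it rests on the base between holes. The spring pulls it down with 3.3 N at 0, 5.9 N at 0.020.
- knob: Orange knob on top of the pin: upright cylinder 23 mm across, 30 mm high; origin: its middle, 79 mm above the table when the pin is down; z up, x means nothing. It rises with the pin and goes round with the turntable, 108 mm from the stand's axis; it spins freely on the pin, so a gripper may carry it round without turning. No jar wall is nearer than 65 mm to its axis.
- front_place (a point): Fixed point at the height of the turntable's top, 60 mm from the stand's centre towards the red mark: where the open jar's axis must come.
- open_jar: The open glass jar without lid, 54 mm across, 70 mm high, walls 4 mm, standing loose between four 7 mm high brass lugs on the turntable, so that it goes round with it; origin: centre of its underside, z up. At the start it is at one of the two places that are not at the front.
- jar_rim (a point): Centre of the open jar's mouth, at rim height (115 mm above the table); z up.
- jar_a: Closed glass jar, 54 mm across, with a steel lid 58 mm across, 84 mm high in all, loose between lugs on the turntable; origin: centre of its underside, z up. At the front at the start. Bystander that rides along: leave it standing upright.
- jar_b: A second closed glass jar like jar_a, at the remaining place. Leave it standing upright.
- wood_lid: Brown wooden lid, a plain disc 56 mm across and 12 mm thick, 28 to 56 g; origin: its centre; its x axis is the disc's axis. At the start it stands on edge in a pocket of the tray, its axis along the tray's x; either face may end up.
- teal_lid: Turquoise lid of the same size standing on edge in the other pocket; leave it there. Origin and axes as for wood_lid.
- tray: Fixed white tray, 124 mm (its x) by 76 mm (its y), 26 mm high, with two pockets at x = -30 and +30 mm, each 15.6 mm (x) by 60 mm (y), floor 4 mm above the table. A lid in it stands 34 mm clear of the tray's top (up to 60 mm above the table). Origin: centre of its underside, z up.
- mat: Fixed square cork mat, 110 by 110 mm, 3 mm thick; origin: centre of its underside, z up.
- bowl: Small loose glass bowl, 90 mm across, 45 mm high; leave it where it is. Origin: centre of its underside, z up.
Things that resemble listed ones, but are neither listed nor needed, are in the scene too. Leave any pink or purple look-alike of the jar_b alone. Leave any pink look-alike of the open_jar alone.

How it is judged:
By the outcome, as a careful person would: the job done as asked, in the order asked, and still so for the second after the job is handed in, with the robot touching nothing.
It also fails if it takes over 67 s, if anything falls off the work surface, if the arm or the gripper's body presses on something with over 40 N, if the wrist force passes 120 N, or if a joint passes its speed limit or range.

### The arm

A 7-joint arm with a two-finger parallel gripper is mounted at the origin on the work surface. World frame = base frame: x ahead of the robot, y to its left, z up, the work surface at z = 0. Lengths are in m, angles in degrees, forces in N, time in s.
With the tool pointing down it reaches from about 0.425 to 1.025 m from the base axis. Payload 9.4 kg.
Tool frame: the origin (TCP) lies midway between the tips of the shut fingers; the grasp point (between the pads) lies 19 mm behind it; z points along the fingers, y is the line along which they close (so a half turn about z gives the same grasp; the last joint's range is limited). The gripper opens to 85 mm and grips with 20 to 120 N. Pads are 22 mm wide; open, the fingers measure 114 mm over their backs; the gripper's body (76 mm by 85 mm) begins 54 mm behind the grasp point. The pads swing forward as they close: fully open they stand 13 mm farther back than shut.
Start: joints at [-70.285, 34.337, -0.143, 91.639, 0.103, 54.024, -4.572], TCP at [0.296, 0.662, 0.231] pointing down, gripper open.
Joint ranges: [-147.43, 147.43], [-19.82, 112.94], [-74.19, 73.91], [6.32, 146.72], [-59.91, 239.91], [6.04, 106.73], [-150.56, 150.56]. Speed limits (degrees/s): [127.2, 127.2, 172.46, 172.46, 180, 180, 180].

### API

Orientations are given as a 3x3 rotation matrix whose columns are the frame's x, y, z axes.
In Python, from plant import * gives the robot as it stands.
- The arm moves only by the shell command python3 -m pendant 'ROWS'. ROWS is JSON, a list of rows, each a list of 7 numbers: the shift along the world's x, y, z in m, then the turn, a rotation vector about the world's x, y, z in rad, then the opening, from -1 (shut) to 1 (fully open), so that 0 is half open. A call has 1 to 10 rows; each row shifts and turns the commanded pose from where the row before left it; what a row does not reach is not made up. A row lasts 1/8 s, in which the tool goes at most 62.5 mm and 10.7 degrees, less where a joint would pass 70% of its speed; a pose out of reach is approached as far as the arm can. A call is refused whole if a number of a shift passes 0.0625 or a number of a turn 0.188, either way. A call with a gripper value outside its range is refused whole. The fingers move at their own pace and stop on an object; the grip force is fixed at half the most. Time passes only in rows, so rows that do not move let the fingers close. It gives the time, the measured TCP pose, the force, the opening and the grip force at its end, in the units of the state.
- state(): the state, without advancing time (a new reading comes with each control period).
- capture(name): name is "scene" or "top" or "wrist"; returns a dict with "frame" (400x640x3 uint8, red, green, blue), "fx", "fy", "cx", "cy" (pixels), "camera_from_world" (4x4, takes a point from world to camera coordinates); the wrist camera has in their place "mount" (4x4, takes a point from camera to tool coordinates, whose origin is the TCP and whose axes are the flange's). Camera axes: x right, y down, z forward; pixel columns grow to the right and rows downward; lengths in m; the calibration is good to about 2 mm. A picture is of the moment at which its call begins: read the wrist's pose just before it. There is no depth.
- hand_in(): hands the job in; it is judged then, once.
The state is a dict: "time": time; "q": joint angles; "dq": joint speeds; "joint_torque": joint torques, N m; "tool_pos": TCP position; "eef_rot": TCP orientation; "wrist_force": force on the tool from outside, world axes, zero at the start; "moment": the same for the moment, N m; "width": opening from 0.0 (shut) to 1.0 (fully open); "grip_force": force on a finger pad.
Only numpy, scipy, OpenCV 4.12 (cv2) and the standard library are available. Lean on these libraries where they do the work, as an engineer would, in place of code of your own. Each camera call takes 0.05 s, during which the arm holds its last target. There are 200 camera calls.

## Working session

There is one attempt and no reset: what is moved stays moved. The work goes in short steps, Python scripts to look and compute and a shell command to move; the robot and the scene stay as the last step left them, time stands still between calls to the robot, and variables do not carry over. Pictures are saved under pics/ and viewed, at most 12 in all, crops included, and the job is handed in when it is done.

```bash
mkdir -p pics; ls; cat > h.py <<'E'
from plant import *
import numpy as np, cv2
def ray(c,u,v,z):
    M=np.linalg.inv(c["camera_from_world"]); d=M[:3,:3]@[(u-c["cx"])/c["fx"],(v-c["cy"])/c["fy"],1]; o=M[:3,3]
    return o+d*(z-o[2])/d[2]
def proj(c,p):
    q=c["camera_from_world"]@np.append(p,1); return c["fx"]*q[0]/q[2]+c["cx"],c["fy"]*q[1]/q[2]+c["cy"]
def save(n,img): cv2.imwrite("pics/"+n,np.ascontiguousarray(img[...,::-1]))
E
python3 - <<'E'
from h import *
import pickle
s=capture("scene");t=capture("top");pickle.dump((s,t),open("c.pkl","wb"))
save("s.png",s["frame"]);save("t.png",t["frame"])
for c in(s,t): print(c["fx"],c["fy"],np.round(np.linalg.inv(c["camera_from_world"]),3))
print(state())
E
```

```text
pics
388.6277437754942 388.6277437754942 [[ 0.794  0.504 -0.339  0.808]
 [ 0.607 -0.649  0.458 -0.318]
 [ 0.011 -0.569 -0.822  0.734]
 [ 0.     0.     0.     1.   ]]
419.15107470183875 419.15107470183875 [[-0.01  -0.998  0.057  0.497]
 [-1.     0.008 -0.026  0.059]
 [ 0.025 -0.057 -0.998  0.957]
 [ 0.     0.     0.     1.   ]]
{'time': 0.1, 'q': array([-70.28384102,  34.38046844,  -0.14616598,  91.67587449,
         0.10135661,  54.02622607,  -4.57360219]), 'dq': array([ 0.13844452, -0.03115105,  0.070241  , -0.00598933,  0.02156802,
        0.02361496,  0.04286588]), 'joint_torque': array([ 5.17814464e-03, -7.77988029e+01,  1.56929892e+00, -2.58617717e+01,
        1.25327142e-02,  5.67952651e-03, -5.07890903e-06]), 'tool_pos': array([0.2959878 , 0.66135519, 0.23049941]), 'eef_rot': array([[-9.12766682e-01,  4.08481020e-01, -4.90960720e-04],
       [ 4.08481301e-01,  9.12765686e-01, -1.35251374e-03],
       [-1.04344094e-04, -1.43507775e-03, -9.99998965e-01]]), 'wrist_force': array([ 0.0913066 , -0.58488165,  0.07231371]), 'moment': array([-0.04828572, -0.06638101, -0.00929824]), 'grip_force': 0.0, 'width': 0.9999820150836933}
```

View pics/s.png

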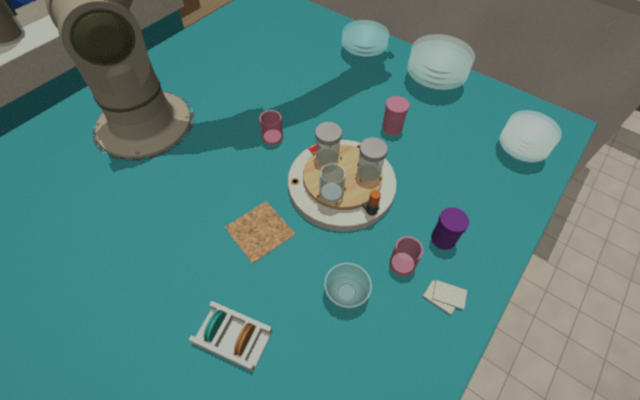

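View pics/t.png

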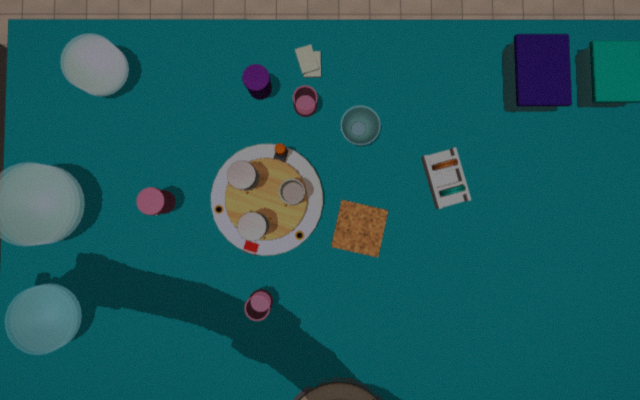

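```bash
python3 - <<'E'
from h import *
import pickle
s,t=pickle.load(open("c.pkl","rb"))
R=lambda a,f:cv2.resize(a,None,fx=f,fy=f,interpolation=cv2.INTER_CUBIC)
f=t["frame"]; a=R(f[135:265,200:330],3); b=R(f[135:265,330:480],3)[:, :400]
g=np.zeros((600,800,3),np.uint8); g[:390,:390]=a; g[:390,400:]=b
c=R(s["frame"][295:375,185:285],2.6); g[392:392+208,:260]=c[:208]
c=R(s["frame"][115:220,280:410],2); g[392:600,270:530]=c[:208]
save("z.png",g)
for n,u,v,z in [("stand",267,199,.025),("knob",281,149,.09),("openrim",293,189,.115),("mat",360,229,.003),("tray",447,178,.026),("wood",445,165,.05),("teal",453,190,.05),("bowl",360,125,.045),("red",251,246,.025)]:
  print(n,np.round(ray(t,u,v,z),3))
E
```

```text
stand [0.527 0.152 0.025]
knob [0.628 0.116 0.09 ]
openrim [0.543 0.091 0.115]
mat [ 0.457 -0.057  0.003]
tray [ 0.57  -0.252  0.026]
wood [ 0.597 -0.24   0.05 ]
teal [ 0.542 -0.256  0.05 ]
bowl [ 0.687 -0.055  0.045]
red [0.423 0.187 0.025]
```

View pics/z.png

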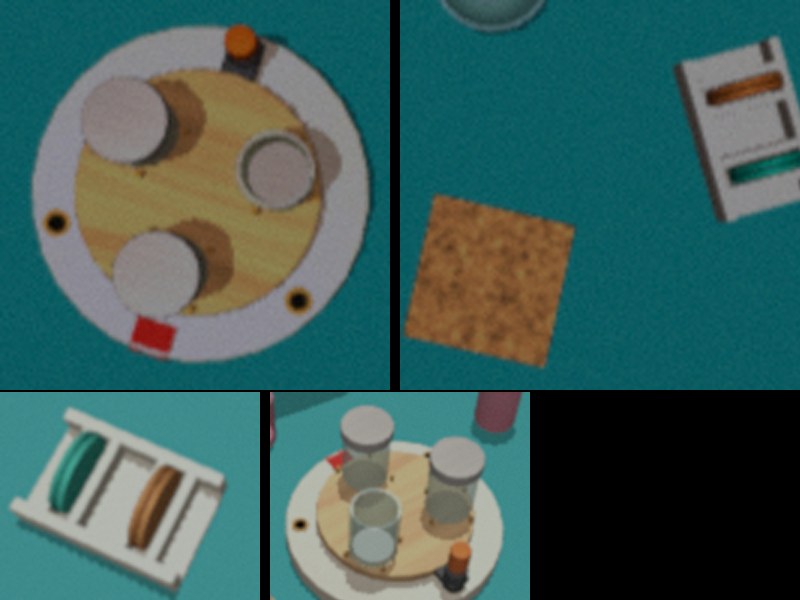

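```bash
python3 -m pendant '[[0.033,-0.05,0,0,0,0,1],[0.033,-0.05,0,0,0,0,1],[0.033,-0.05,0,0,0,0,1],[0.033,-0.05,0,0,0,0,1],[0.033,-0.05,0,0,0,0,1],[0.033,-0.05,0,0,0,0,1],[0.033,-0.05,0,0,0,0,1],[0.033,-0.05,0,0,0,0,1],[0.033,-0.05,0,0,0,0,1],[0,0,0,0,0,0,1]]'
python3 - <<'E'
from h import *
s=state();c=capture("wrist");save("w1.png",c["frame"])
import pickle;pickle.dump((s,c),open("w1.pkl","wb"))
print(c["fx"],c["cx"],c["cy"],c["mount"],s["tool_pos"],s["q"],s["time"])
E
```

```text
time: 1.35
tool_pos: [0.5958, 0.2055, 0.231]
eef_rot: [[-0.909, 0.416, 0.001], [0.416, 0.909, -0.003], [-0.002, -0.002, -1.0]]
wrist_force: [-0.6, 1.0, -0.5]
width: 0.999
grip_force: 0.0
306.09265610247206 325.44781125684375 202.09521837449162 [[-1.17711522e-03 -9.56975518e-01 -2.90166283e-01  7.50249808e-02]
 [ 9.99999110e-01 -9.44470411e-04 -9.41801740e-04 -3.79541039e-04]
 [ 6.27227739e-04 -2.90167133e-01  9.56975779e-01 -1.42945658e-01]
 [ 0.00000000e+00  0.00000000e+00  0.00000000e+00  1.00000000e+00]] [0.59579245 0.20554008 0.23095917] [-24.70432535  27.76139483   0.63046774 104.70302041  -0.17918985
  47.55966663  41.37263953] 1.35
```

View pics/w1.png

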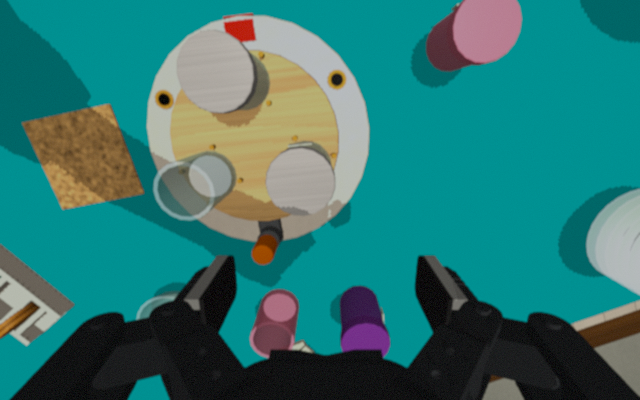

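```bash
cat >> h.py <<'E'
def wc(s,c):
    T=np.eye(4);T[:3,:3]=s["eef_rot"];T[:3,3]=s["tool_pos"]
    c=dict(c);c["camera_from_world"]=np.linalg.inv(T@c["mount"]);return c
E
python3 - <<'E'
from h import *
import pickle
s,c=pickle.load(open("w1.pkl","rb"));c=wc(s,c);_,t=pickle.load(open("c.pkl","rb"))
for n,u,v,z in [("holeR",164,99,.025),("holeL",337,80,.025),("knobtop",263,254,.094),("rim",185,186,.115),("red",240,27,.025),("jb",301,181,.129)]: print(n,np.round(ray(c,u,v,z),4))
print("top", [np.round(ray(t,u,v,z),4) for u,v,z in [(299.3,235,.025),(219,209,.025),(280.2,149,.094)]])
x=np.array([ray(c,164,99,.025),ray(c,337,80,.025)]);m=x.mean(0);print(m, np.linalg.norm(x[0]-x[1]), np.degrees(np.arctan2(*(x[0]-x[1])[:2][::-1])))
# stand centre by circle: hue fit of white rim outer
E
```

```text
holeR [0.4449 0.0814 0.025 ]
holeL [0.5056 0.2592 0.025 ]
knobtop [0.6281 0.1204 0.094 ]
rim [0.5345 0.0981 0.115 ]
red [0.4187 0.1902 0.025 ]
jb [0.5702 0.1944 0.129 ]
top [array([0.4464, 0.0807, 0.025 ]), array([0.5055, 0.2575, 0.025 ]), array([0.6276, 0.1174, 0.094 ])]
[0.47524625 0.1703195  0.025     ] 0.18789032234350675 -108.83086838001387
```

```bash
python3 -m pendant '[[0.0165,-0.044,0,0,0,0,0.2],[0.0165,-0.0435,0,0,0,0,0.2],[0,0,0,0,0,0,0.2],[0,0,-0.05,0,0,0,0.2],[0,0,-0.04,0,0,0,0.2],[0,0,-0.03,0,0,0,0.2],[0,0,-0.025,0,0,0,0.2],[0,0,-0.02,0,0,0,0.2],[0,0,0,0,0,0,0.2],[0,0,0,0,0,0,0.2]]'
python3 - <<'E'
from h import *
s=state();c=capture("wrist");save("w2.png",c["frame"]);print(s["tool_pos"])
E
```

```text
time: 2.65
tool_pos: [0.6265, 0.1248, 0.067]
eef_rot: [[-0.913, 0.408, 0.001], [0.408, 0.913, 0.0], [-0.001, 0.001, -1.0]]
wrist_force: [0.7, 0.2, -0.3]
width: 0.596
grip_force: 0.0
[0.62648269 0.12484701 0.06699541]
```

View pics/w2.png

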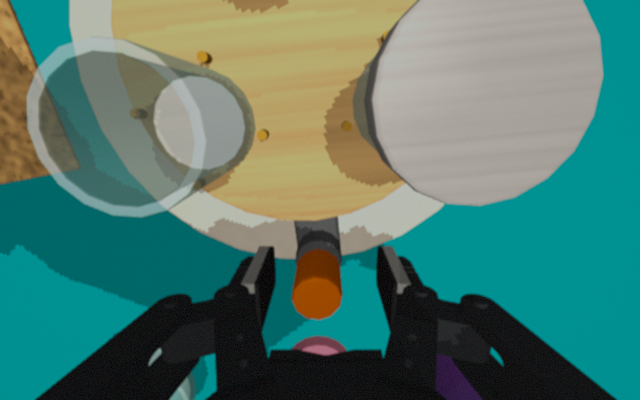

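```bash
python3 -m pendant '[[0.0025,-0.0065,0,0,0,0,0.2],[0,0,0,0,0,0,0.2],[0,0,0,0,0,0,-1],[0,0,0,0,0,0,-1],[0,0,0,0,0,0,-1],[0,0,0,0,0,0,-1],[0,0,0,0,0,0,-1],[0,0,0,0,0,0,-1]]'
```

```text
time: 3.7
tool_pos: [0.6289, 0.1179, 0.0666]
eef_rot: [[-0.913, 0.408, 0.001], [0.408, 0.913, 0.0], [-0.0, 0.0, -1.0]]
wrist_force: [-0.4, -0.2, 6.2]
width: 0.25
grip_force: 58.6
```

```bash
python3 -m pendant '[[0,0,0.006,0,0,0,-1],[0,0,0.006,0,0,0,-1],[0,0,0.004,0,0,0,-1],[0,0,0,0,0,0,-1],[0,0,0,0,0,0,-1]]'; python3 - <<'E'
import numpy as np
a=np.radians(-18.7-np.arange(0,121,8)); p=np.c_[np.cos(a),np.sin(a)]*.108
print(np.round(np.diff(p,axis=0),4).tolist())
E
```

```text
time: 4.32
tool_pos: [0.6286, 0.1176, 0.0821]
eef_rot: [[-0.913, 0.409, -0.0], [0.409, 0.913, -0.0], [-0.0, -0.0, -1.0]]
wrist_force: [2.0, -0.8, -6.0]
width: 0.254
grip_force: 58.9
[[-0.0058, -0.0139], [-0.0077, -0.013], [-0.0094, -0.0118], [-0.011, -0.0103], [-0.0123, -0.0087], [-0.0134, -0.0069], [-0.0142, -0.005], [-0.0148, -0.003], [-0.015, -0.0009], [-0.015, 0.0012], [-0.0147, 0.0033], [-0.0141, 0.0053], [-0.0132, 0.0072], [-0.0121, 0.009], [-0.0107, 0.0106]]
```

```bash
python3 -m pendant '[[-0.0029,-0.007,0,0,0,0,-1],[-0.0029,-0.0069,0,0,0,0,-1],[-0.0077,-0.013,0,0,0,0,-1],[-0.0094,-0.0118,0,0,0,0,-1],[-0.011,-0.0103,0,0,0,0,-1],[-0.0123,-0.0087,0,0,0,0,-1],[-0.0134,-0.0069,0,0,0,0,-1],[-0.0142,-0.005,0,0,0,0,-1],[0,0,0,0,0,0,-1]]'
```

```text
time: 5.45
tool_pos: [0.5527, 0.0485, 0.0823]
eef_rot: [[-0.913, 0.408, -0.002], [0.408, 0.913, 0.001], [0.002, -0.0, -1.0]]
wrist_force: [-1.7, 5.8, -6.1]
width: 0.248
grip_force: 59.1
```

```bash
python3 -m pendant '[[-0.0148,-0.003,0,0,0,0,-1],[-0.015,-0.0009,0,0,0,0,-1],[-0.015,0.0012,0,0,0,0,-1],[-0.0147,0.0033,0,0,0,0,-1],[-0.0141,0.0053,0,0,0,0,-1],[-0.0132,0.0072,0,0,0,0,-1],[-0.0121,0.009,0,0,0,0,-1],[-0.0055,0.0053,0,0,0,0,-1],[-0.0052,0.0053,0,0,0,0,-1],[0,0,0,0,0,0,-1]]'; python3 -m pendant '[[0,0,0,0,0,0,-1],[0,0,0,0,0,0,-1]]'
```

```text
time: 6.7
tool_pos: [0.446, 0.0817, 0.0826]
eef_rot: [[-0.913, 0.408, 0.002], [0.408, 0.913, 0.001], [-0.002, 0.002, -1.0]]
wrist_force: [4.5, 4.2, -6.1]
width: 0.245
grip_force: 59.3
time: 6.95
tool_pos: [0.4463, 0.0813, 0.0825]
eef_rot: [[-0.913, 0.408, 0.002], [0.408, 0.913, 0.001], [-0.002, 0.002, -1.0]]
wrist_force: [3.6, 3.7, -5.1]
width: 0.249
grip_force: 59.3
```

```bash
python3 -m pendant '[[0,0,-0.005,0,0,0,-1],[0,0,-0.005,0,0,0,-1],[0,0,-0.003,0,0,0,-1],[0,0,-0.0025,0,0,0,-1],[0,0,0,0,0,0,-1],[0,0,0,0,0,0,-1]]'
```

```text
time: 7.7
tool_pos: [0.4464, 0.0813, 0.0671]
eef_rot: [[-0.913, 0.408, 0.003], [0.408, 0.913, 0.001], [-0.002, 0.002, -1.0]]
wrist_force: [3.8, 4.6, -4.0]
width: 0.248
grip_force: 59.4
```

```bash
python3 -m pendant '[[0,0,0,0,0,0,0.1],[0,0,0,0,0,0,0.1],[0,0,0,0,0,0,0.1],[0,0,0,0,0,0,0.1],[0,0,0.04,0,0,0,0.1],[0,0,0.06,0,0,0,0.1],[0,0,0.06,0,0,0,0.1],[0,0,0.05,0,0,0,0.1],[0,0,0,0,0,0,1],[0,0,0,0,0,0,1]]'
python3 - <<'E'
from h import *
import pickle
s=state();w=capture("wrist");t=capture("top");sc=capture("scene");pickle.dump((s,w,t,sc),open("w3.pkl","wb"))
R=lambda a,f:cv2.resize(a,None,fx=f,fy=f,interpolation=cv2.INTER_CUBIC)
g=np.zeros((600,800,3),np.uint8)
g[:300,:480]=R(w["frame"],.75)
g[300:600,:400]=R(sc["frame"][110:230,270:430],2.5); g[300:600,400:]=R(t["frame"][140:260,200:360],2.5)
save("v3.png",g)
E
```

```text
time: 8.95
tool_pos: [0.4447, 0.0807, 0.2764]
eef_rot: [[-0.913, 0.408, -0.0], [0.408, 0.913, -0.0], [0.0, -0.0, -1.0]]
wrist_force: [0.3, -0.5, -0.0]
width: 0.948
grip_force: 0.0
```

View pics/v3.png

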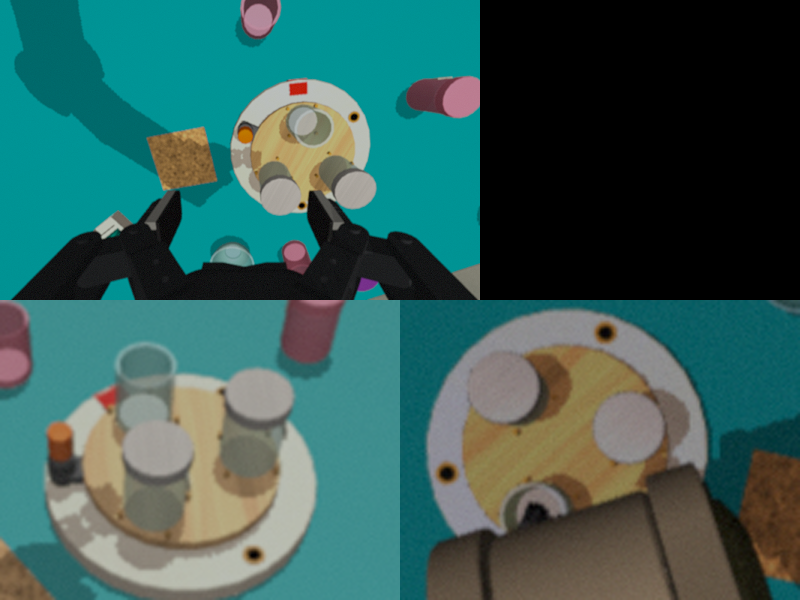

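```bash
python3 -m pendant '[[0.022,-0.046,0,0,0,-0.125,0.1],[0.022,-0.046,0,0,0,-0.125,0.1],[0.022,-0.046,0,0,0,-0.125,0.1],[0.022,-0.046,0,0,0,-0.125,0.1],[0.022,-0.046,-0.01,0,0,-0.125,0.1],[0.022,-0.046,-0.02,0,0,-0.125,0.1],[0.02,-0.045,-0.02,0,0,-0.123,0.1],[0,0,0,0,0,0,0],[0,0,0,0,0,0,0]]'
python3 - <<'E'
from h import *
import pickle
s,_,t,sc=pickle.load(open("w3.pkl","rb"))
print([np.round(proj(sc,[.445,.081,z]),1) for z in(.064,.094,.102)])
s=state();w=capture("wrist");pickle.dump((s,w),open("w4.pkl","wb"));save("w4.png",w["frame"])
E
```

```text
time: 10.22
tool_pos: [0.5967, -0.2396, 0.2252]
eef_rot: [[-0.274, 0.962, -0.003], [0.962, 0.274, 0.001], [0.002, -0.003, -1.0]]
wrist_force: [0.3, 0.2, 0.3]
width: 0.499
grip_force: 0.0
[array([293.2, 169.9]), array([292.6, 161.1]), array([292.5, 158.6])]
```

View pics/w4.png

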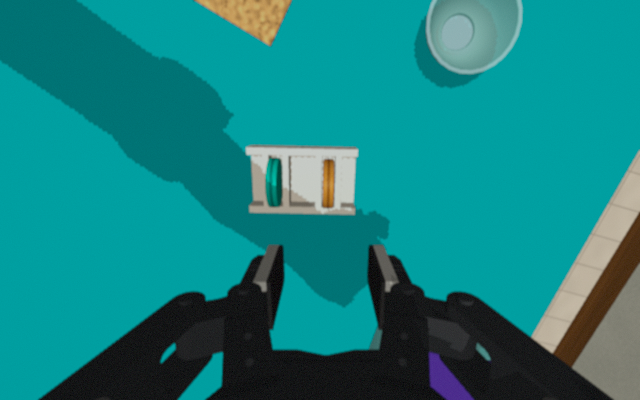

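```bash
python3 - <<'E'
from h import *
import pickle
s,c=pickle.load(open("w4.pkl","rb"));c=wc(s,c)
for u,v,z in [(328,181,.06),(328,159,.04),(328,208,.04),(247,149,.026),(358,150,.026),(249,212,.026),(355,213,.026),(322,181,.06),(335,181,.06)]: print(u,v,np.round(ray(c,u,v,z),4), np.round(s["eef_rot"].T@(ray(c,u,v,z)-s["tool_pos"]),4))
E
```

```text
328 181 [ 0.5965 -0.2358  0.06  ] [0.0035 0.0013 0.1652]
328 159 [ 0.5912 -0.2169  0.04  ] [0.0231 0.0014 0.1852]
328 208 [ 0.6064 -0.2701  0.04  ] [-0.0323  0.0015  0.1851]
247 149 [ 0.5022 -0.2329  0.026 ] [ 0.032  -0.0885  0.1995]
358 150 [ 0.6211 -0.2002  0.026 ] [0.0309 0.0348 0.1991]
249 212 [ 0.5194 -0.3048  0.026 ] [-0.0418 -0.0917  0.1993]
355 213 [ 0.6401 -0.2717  0.026 ] [-0.043   0.0335  0.199 ]
322 181 [ 0.5906 -0.2375  0.06  ] [ 0.0035 -0.0049  0.1652]
335 181 [ 0.6034 -0.2338  0.06  ] [0.0035 0.0085 0.1652]
```

```bash
python3 -m pendant '[[0.0028,-0.0044,-0.03,0,0,0,-0.15],[0,0,-0.05,0,0,0,-0.15],[0,0,-0.05,0,0,0,-0.15],[0,0,-0.03,0,0,0,-0.15],[0,0,-0.02,0,0,0,-0.15],[0,0,-0.014,0,0,0,-0.15],[0,0,0,0,0,0,-0.15],[0,0,0,0,0,0,-0.15]]'
python3 -m pendant '[[0,0,0,0,0,0,-1],[0,0,0,0,0,0,-1],[0,0,0,0,0,0,-1],[0,0,0,0,0,0,-1],[0,0,0,0,0,0,-1],[0,0,0,0,0,0,-1]]'
```

```text
time: 11.28
tool_pos: [0.6007, -0.2448, 0.0338]
eef_rot: [[-0.274, 0.962, 0.001], [0.962, 0.274, -0.001], [-0.001, 0.001, -1.0]]
wrist_force: [-0.3, 0.4, 0.1]
width: 0.426
grip_force: 0.0
time: 12.02
tool_pos: [0.6006, -0.2447, 0.0337]
eef_rot: [[-0.273, 0.962, 0.001], [0.962, 0.273, -0.0], [-0.001, 0.001, -1.0]]
wrist_force: [-0.4, 0.2, 7.4]
width: 0.132
grip_force: 59.2
```

```bash
python3 -m pendant '[[0,0,0.02,0,0,0,-1],[0,0,0.04,0,0,0,-1],[0,0,0.04,0,0,0,-1],[-0.028,0.0366,0.016,0,0,-0.14,-1],[-0.028,0.0366,0,0,0,-0.14,-1],[-0.028,0.0366,0,0,0,-0.14,-1],[-0.028,0.0366,0,0,0,-0.14,-1],[-0.028,0.0366,0,0,0,-0.14,-1],[0,0,0,0,0,0,-1]]'
python3 - <<'E'
from h import *
import pickle
s=state();print(s["q"],np.round(s["eef_rot"],3),s["tool_pos"]); x=-s["eef_rot"][:,0]
c=capture("top");w=capture("wrist");pickle.dump((s,c,w),open("w5.pkl","wb"))
sgn=1 if True else -1
a=s["eef_rot"][:,0]; print("axis row 9deg",np.round(a*.157,4),"tilts z to",np.cross(a,s["eef_rot"][:,2]))
E
```

```text
time: 13.15
tool_pos: [0.4579, -0.0585, 0.1495]
eef_rot: [[0.408, 0.913, -0.002], [0.913, -0.408, 0.002], [0.001, -0.002, -1.0]]
wrist_force: [0.2, -0.8, -0.1]
width: 0.131
grip_force: 58.6
[-19.42699663  26.53346189  27.64472975 131.01324128 -26.65691325
  27.80435979   5.56101332] [[ 0.408  0.913 -0.002]
 [ 0.913 -0.408  0.002]
 [ 0.001 -0.002 -1.   ]] [ 0.45788317 -0.05852863  0.14947985]
axis row 9deg [0.0641 0.1433 0.0002] tilts z to [-0.91293013  0.40810892  0.00238518]
```

```bash
python3 -m pendant '[[0,-0.002,0,0.0641,0.1433,0,-1],[0,-0.002,0,0.0641,0.1433,0,-1],[0,0,0,0.0641,0.1433,0,-1],[0,0,0,0.0641,0.1433,0,-1],[0,0,0,0.0641,0.1433,0,-1],[0,0,0,0,0,0,-1],[0,0,0,0,0,0,-1]]'; python3 -c "
from plant import *
print(state()['q'])"
```

```text
time: 14.12
tool_pos: [0.4601, -0.0665, 0.1488]
eef_rot: [[0.411, 0.646, -0.643], [0.912, -0.293, 0.288], [-0.002, -0.705, -0.709]]
wrist_force: [0.0, -0.0, 0.7]
width: 0.124
grip_force: 58.7
[ -6.26628136  46.31590667  24.67488874 104.50590414 -21.63465995
  80.18041459   7.59107021]
```

```bash
python3 -m pendant '[[0,0,-0.03,0,0,0,-1],[0,0,-0.04,0,0,0,-1],[0,0,-0.025,0,0,0,-1],[0,0,-0.015,0,0,0,-1],[0,0,-0.007,0,0,0,-1],[0,0,0,0,0,0,-1],[0,0,0,0,0,0,-1]]'
```

```text
time: 15.0
tool_pos: [0.4604, -0.0657, 0.0324]
eef_rot: [[0.41, 0.646, -0.644], [0.912, -0.291, 0.288], [-0.001, -0.706, -0.708]]
wrist_force: [0.1, -0.4, -0.4]
width: 0.129
grip_force: 58.7
```

```bash
python3 -m pendant '[[0,0,-0.002,0,0,0,-1],[0,0,0,0,0,0,-1],[0,0,0,0,0,0,-0.4],[0,0,0,0,0,0,-0.4],[0,0,0,0,0,0,-0.4],[0,0,0,0,0,0,-0.4]]'; python3 -m pendant '[[0.0064,-0.0029,0.0071,0,0,0,-0.4],[0.0064,-0.0029,0.0071,0,0,0,-0.4],[0.0064,-0.0029,0.0071,0,0,0,-0.4],[0.0064,-0.0029,0.0071,0,0,0,-0.4],[0.0128,-0.0058,0.0142,0,0,0,-0.4],[0.0192,-0.0087,0.0213,0,0,0,-0.4],[0.0192,-0.0087,0.0213,0,0,0,-0.4],[0.0192,-0.0087,0.0213,0,0,0,-0.4],[0,0,0,0,0,0,-0.4]]'
```

```text
time: 15.75
tool_pos: [0.4601, -0.0656, 0.0298]
eef_rot: [[0.41, 0.645, -0.645], [0.912, -0.291, 0.289], [-0.002, -0.707, -0.707]]
wrist_force: [0.8, -0.1, -0.1]
width: 0.297
grip_force: 0.1
time: 16.88
tool_pos: [0.5576, -0.1101, 0.1375]
eef_rot: [[0.41, 0.647, -0.643], [0.912, -0.292, 0.288], [-0.001, -0.704, -0.71]]
wrist_force: [-0.2, -0.2, -0.4]
width: 0.3
grip_force: 0.0
```

```bash
python3 -m pendant '[[0,0,0.02,-0.0641,-0.1433,0,1],[0,0,0.04,-0.0641,-0.1433,0,1],[0,0,0.04,-0.0641,-0.1433,0,1],[0,0,0,-0.0641,-0.1433,0,1],[0,0,0,-0.0641,-0.1433,0,1],[0,0,0,0,0,0,1],[0,0,0,0,0,0,1]]'
python3 - <<'E'
from h import *
import pickle
s=state();w=capture("wrist");sc=capture("scene");pickle.dump((s,w,sc),open("w6.pkl","wb"))
R=lambda a,f:cv2.resize(a,None,fx=f,fy=f,interpolation=cv2.INTER_CUBIC)
g=np.zeros((600,800,3),np.uint8); g[:400,:640]=w["frame"]; g[400:,:400]=R(sc["frame"][190:290,200:400],2)
save("v6.png",g)
E
```

```text
time: 17.75
tool_pos: [0.5561, -0.1086, 0.2362]
eef_rot: [[0.41, 0.912, -0.002], [0.912, -0.41, 0.001], [-0.0, -0.002, -1.0]]
wrist_force: [-0.4, -0.4, -0.0]
width: 1.002
grip_force: 0.0
```

View pics/v6.png

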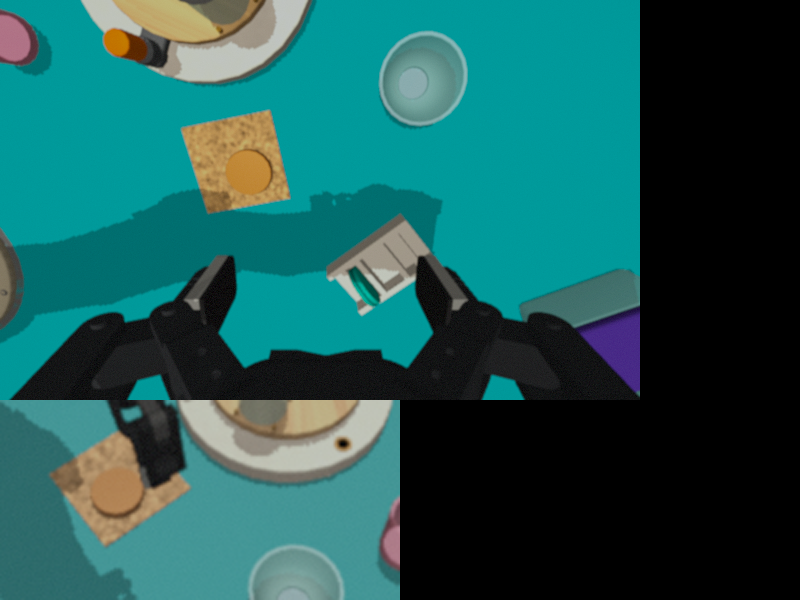

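```bash
python3 - <<'E'
from h import *
import pickle
s,c,sc=pickle.load(open("w6.pkl","rb"));c=wc(s,c)
f=c["frame"]; 
print("lid",ray(c,248.5,171,.015), "knob",ray(c,118,43,.094))
u=100+0
print("scene lid",ray(sc,200+117/2,190+90/2,.015))
s,w,t,sc=pickle.load(open("w3.pkl","rb"));w=wc(s,w)
print("rim",ray(w,315/.75,127/.75,.115)); print("jar scene rim",ray(sc,270+146/2.5,110+66/2.5,.115))
a=np.radians(180-18.7);print("front",.5266+.06*np.cos(a),.1524+.06*np.sin(a))
E
```

```text
lid [ 0.47054326 -0.06796568  0.015     ] knob [0.44749984 0.07939957 0.094     ]
scene lid [ 0.47227862 -0.07021128  0.015     ]
rim [0.46766227 0.17392339 0.115     ]
jar scene rim [0.47383602 0.16953251 0.115     ]
front 0.4697673833352382 0.17163677943514058
```

```bash
python3 -m pendant '[[-0.0284,0.0132,0,0,0,0,1],[-0.0284,0.0132,0,0,0,0,1],[-0.0284,0.0132,-0.02,0,0,0,1],[0,0,-0.05,0,0,0,1],[0,0,-0.05,0,0,0,1],[0,0,-0.03,0,0,0,1],[0,0,0,0,0,0,1],[0,0,0,0,0,0,1]]'
python3 - <<'E'
from h import *
import pickle
s=state();w=capture("wrist");pickle.dump((s,w),open("w7.pkl","wb"));save("w7.png",w["frame"])
c=wc(s,w);print([np.round(proj(c,[.471,-.069,.015]),0), s["tool_pos"]])
E
```

```text
time: 18.85
tool_pos: [0.4714, -0.07, 0.0866]
eef_rot: [[0.411, 0.911, -0.0], [0.911, -0.411, -0.0], [-0.0, -0.0, -1.0]]
wrist_force: [0.7, -1.0, 0.9]
width: 0.998
grip_force: 0.0
[array([326., 212.]), array([ 0.47144772, -0.07003875,  0.08661153])]
```

View pics/w7.png

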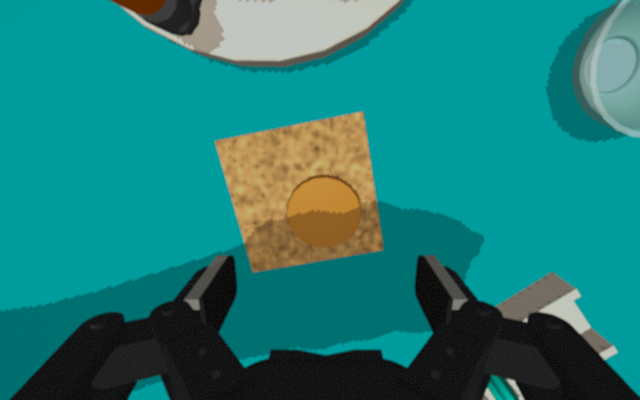

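```bash
python3 -m pendant '[[-0.001,0.001,-0.03,0,0,0,1],[0,0,-0.03,0,0,0,1],[0,0,-0.016,0,0,0,1],[0,0,-0.009,0,0,0,1],[0,0,0,0,0,0,1],[0,0,0,0,0,0,-1],[0,0,0,0,0,0,-1],[0,0,0,0,0,0,-1],[0,0,0,0,0,0,-1],[0,0,0,0,0,0,-1]]'
```

```text
time: 20.15
tool_pos: [0.4703, -0.0684, 0.0024]
eef_rot: [[0.41, 0.912, 0.002], [0.912, -0.41, 0.0], [0.001, 0.001, -1.0]]
wrist_force: [-0.6, -0.2, 12.5]
width: 0.622
grip_force: 60.3
```

```bash
python3 -m pendant '[[0,0,0.01,0,0,0,-1],[0,0,0.03,0,0,0,-1],[0,0,0.05,0,0,0,-1],[0,0,0.05,0,0,0,-1],[0,0,0.05,0,0,0,-1],[-0.01,0.058,0,0,0,0,-1],[-0.01,0.058,0,0,0,0,-1],[-0.01,0.058,0,0,0,0,-1],[0,0,0,0,0,0,-1],[0,0,0,0,0,0,-1]]'
python3 - <<'E'
from h import *
import pickle
s=state();w=capture("wrist");t=capture("top");pickle.dump((s,w,t),open("w8.pkl","wb"))
g=np.zeros((600,800,3),np.uint8); g[:400,:640]=w["frame"]; g[400:,:320]=t["frame"][100:300,180:500]
R=lambda a,f:cv2.resize(a,None,fx=f,fy=f,interpolation=cv2.INTER_CUBIC)
g[400:,330:800]=R(w["frame"][:100,200:435],2)
save("v8.png",g);print(s["tool_pos"],s["width"])
c=wc(s,w);print(proj(c,[.4698,.1716,.115]))
E
```

```text
time: 21.4
tool_pos: [0.4396, 0.1055, 0.1917]
eef_rot: [[0.41, 0.912, 0.0], [0.912, -0.41, 0.0], [0.0, 0.0, -1.0]]
wrist_force: [0.2, -0.0, -0.6]
width: 0.626
grip_force: 63.1
[0.43959503 0.10552123 0.19169891] 0.6256143806952548
(np.float64(327.6346637846793), np.float64(110.59423839510143))
```

View pics/v8.png

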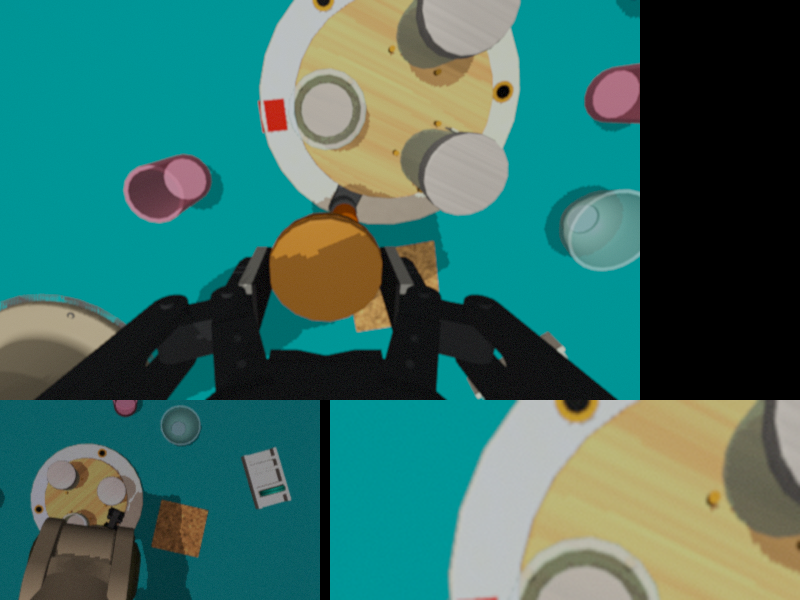

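```bash
python3 - <<'E'
from h import *
import pickle
s,w,t=pickle.load(open("w8.pkl","rb"));c=wc(s,w)
r=ray(c,329.5,108.5,.115)
for v in (267,269): 
  l=ray(c,326,v,s["tool_pos"][2]+.0126); print(l, "tool",s["eef_rot"].T@(l-s["tool_pos"]), "shift",r-l)
print(r)
f=w["frame"].astype(int)
hsv=cv2.cvtColor(w["frame"],cv2.COLOR_RGB2HSV)
m=((hsv[...,0]<22)&(hsv[...,1]>150)&(hsv[...,2]>80)).astype(np.uint8); m[:200]=0; m[325:]=0;m[:,:262]=0;m[:,390:]=0
for r_ in (215,218,222,240,268,300,318,321): 
  x=np.where(m[r_])[0]; print(r_, x.min() if len(x) else 0, x.max() if len(x) else 0)
# brightness down centre col
print([int(f[i,326].sum()) for i in range(206,228)])
E
```

```text
[0.43966201 0.10747559 0.20429891] tool [ 0.00181307 -0.00073777 -0.0125997 ] shift [ 0.03186801  0.06485546 -0.08929891]
[0.4392246  0.10650302 0.20429891] tool [ 0.00074666 -0.00073847 -0.01259993] shift [ 0.03230542  0.06582803 -0.08929891]
[0.47153002 0.17233105 0.115     ]
215 312 355
218 304 356
222 295 357
240 277 373
268 270 381
300 281 383
318 310 388
321 389 389
[444, 451, 431, 402, 336, 254, 189, 150, 150, 183, 190, 190, 221, 291, 357, 376, 375, 366, 362, 366, 374, 373]
```

```bash
python3 -m pendant '[[0.0157,0.033,0,0,0,0,-1],[0.0157,0.033,0,0,0,0,-1],[0,0,-0.02,0,0,0,-1],[0,0,-0.025,0,0,0,-1],[0,0,-0.018,0,0,0,-1],[0,0,-0.008,0,0,0,-1],[0,0,-0.003,0,0,0,-1],[0,0,0,0,0,0,-1],[0,0,0,0,0,0,-1]]'
```

```text
time: 22.62
tool_pos: [0.4715, 0.1716, 0.1178]
eef_rot: [[0.411, 0.912, 0.001], [0.912, -0.411, 0.0], [0.001, 0.0, -1.0]]
wrist_force: [0.3, 0.8, -0.9]
width: 0.626
grip_force: 63.1
```

```bash
python3 -m pendant '[[0,0,-0.0015,0,0,0,-1],[0,0,-0.0012,0,0,0,-1],[0,0,0,0,0,0,-1],[0,0,0,0,0,0,-1]]'
```

```text
time: 23.12
tool_pos: [0.4713, 0.1716, 0.1146]
eef_rot: [[0.41, 0.912, 0.0], [0.912, -0.41, -0.0], [-0.0, 0.0, -1.0]]
wrist_force: [0.2, -0.2, -0.3]
width: 0.626
grip_force: 63.2
```

```bash
python3 -m pendant '[[0,0,-0.001,0,0,0,-1],[0,0,0,0,0,0,-1],[0,0,0,0,0,0,-1]]'
```

```text
time: 23.5
tool_pos: [0.4713, 0.1717, 0.1144]
eef_rot: [[0.411, 0.912, 0.0], [0.912, -0.411, 0.001], [0.001, -0.0, -1.0]]
wrist_force: [-3.4, -0.1, 15.6]
width: 0.624
grip_force: 64.9
```

```bash
python3 -m pendant '[[0,0,0.0006,0,0,0,-1],[0,0,0,0,0,0,0.5],[0,0,0,0,0,0,0.7],[0,0,0,0,0,0,0.9],[0,0,0,0,0,0,1],[0,0,0.03,0,0,0,1],[0,0,0.06,0,0,0,1],[-0.02,-0.045,0.02,0,0,0,1],[-0.02,-0.045,0,0,0,0,1],[0,0,0,0,0,0,1]]'
python3 - <<'E'
from h import *
import pickle
s=state();w=capture("wrist");sc=capture("scene");pickle.dump((s,w,sc),open("w9.pkl","wb"))
R=lambda a,f:cv2.resize(a,None,fx=f,fy=f,interpolation=cv2.INTER_CUBIC)
g=np.zeros((600,800,3),np.uint8)
g[:300,:]=R(w["frame"][:150,140:540],2); g[300:,:400]=R(sc["frame"][110:230,270:430],2.5)
g[300:580,400:]=R(sc["frame"],.625)[:280,:400] if False else np.pad(R(sc["frame"],.625),((0,30),(0,0),(0,0)))
save("v9.png",g);c=wc(s,w);print(s["tool_pos"],proj(c,[.4713,.1717,.127]))
E
```

```text
time: 24.75
tool_pos: [0.4295, 0.079, 0.2247]
eef_rot: [[0.414, 0.91, -0.001], [0.91, -0.414, 0.001], [0.001, -0.001, -1.0]]
wrist_force: [0.6, 0.7, -0.1]
width: 0.997
grip_force: 0.0
[0.4294913  0.07896647 0.2246581 ] (np.float64(326.4412566550143), np.float64(68.67805124108446))
```

View pics/v9.png

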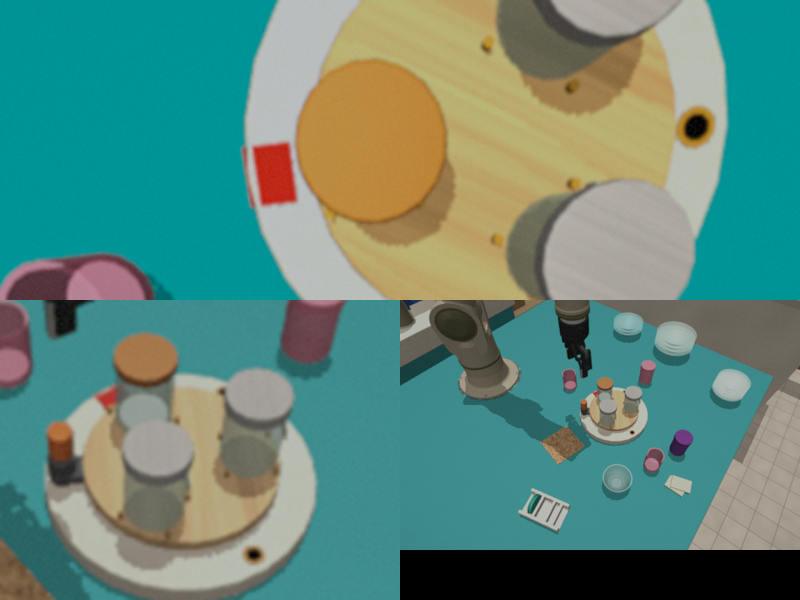

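The lid is flat and centred on the jar: in the scene crop it spans 116–177, and the rim spanned 116–176. The pin is down, and the bowl, teal lid and other jars have not moved.

```bash
python3 -c "
from plant import *
print(hand_in())"
```

```text
the job is handed in; nothing more can be done
None
```

The job is done and handed in: the open jar is at the red mark with the pin fully down, and the wooden lid was laid on the mat, picked up again and set flat and centred on the jar, at about 25 s of the 67 s allowed.

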